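# Lay the perfume carton down in the red-taped spot

### The arm

A 6-joint arm with a two-finger parallel gripper is mounted at the origin on the work surface. World frame = base frame: x ahead of the robot, y to its left, z up, the work surface at z = 0. Lengths are in m, angles in rad, forces in N, time in s.
With the tool pointing down it reaches from about 0.425 to 0.95 m from the base axis. Payload 3.5 kg.
Tool frame: the origin (TCP) lies between the finger pads; the fingertips stand 22 mm ahead of it and the grasp point (between the pads) lies 3 mm ahead of it (ctrl.nose_length is the z of the fingertips in the tool frame, in m); z points along the fingers, y is the line along which they close (so a half turn about z gives the same grasp; the last joint's range is limited). The gripper opens to 85 mm and grips with 20 to 120 N. Pads are 22 mm wide; open, the fingers measure 114 mm over their backs; the gripper's body (76 mm by 85 mm) begins 54 mm behind the grasp point. The pads swing forward as they close: fully open they stand 13 mm farther back than shut.
Start: joints at [1.059, 0.286, 1.577, -0, 1.279, -0.15], TCP at [0.239, 0.631, 0.253] pointing down, gripper open.
Joint ranges: [-2.77, 2.77], [-0.9, 2.22], [0.21, 2.48], [-1.53, 4.67], [0.24, 2.81], [-2.84, 2.84]. Speed limits (rad/s): [2.79, 2.79, 3.14, 3.14, 3.14, 3.14].

### API

Orientations are given as a unit quaternion [x, y, z, w].
In Python, from plant import ctrl gives the robot as it stands. The module is installed in compiled form; this text tells all that it offers.
- The arm moves only by the tool send_rows, never from a script. Its argument "rows" is text: rows parted by semicolons, each of 7 numbers parted by spaces: the turn, a rotation vector about the tool's x, y, z in fractions of the full range, 1 being 2 rad, then the shift along the tool's x, y, z in a scale on which 1.0 is 750 mm, then the opening, from -1 (shut) to 1 (fully open). A call has 1 to 8 rows; each row is the pose to reach, as a shift and turn from the pose commanded when the call began, along the tool's axes at that moment; what a row does not reach only later rows make up. A row lasts 1/8 s, in which the tool goes at most 62.5 mm and 10.7 degrees, less where a joint would pass 70% of its speed; a pose out of reach is approached as far as the arm can. No shift or turn number may pass 1 either way. A call with a gripper value outside its range is refused whole. The fingers move at their own pace and stop on an object; "grip_force" is the grip in N (left out, the last holds). Time passes only in rows, so rows that repeat a pose let the fingers close. It gives the time, the measured TCP pose, the force, the opening and the grip force at its end, in the units of the state.
- ctrl.get_state(): the state, without advancing time (a new reading comes with each control period).
- ctrl.read_camera(name): name is "scene" or "top"; returns a dict with "color" (400x640x3 uint8, red, green, blue), "fx", "fy", "cx", "cy" (pixels), "D" ([k1, k2, p1, p2, k3] as OpenCV has them; the pictures are not rectified), "extrinsics" (4x4, takes a point from world to camera coordinates). Camera axes: x right, y down, z forward; pixel columns grow to the right and rows downward; lengths in m; the calibration is good to about 2 mm. A picture is of the moment at which its call begins. There is no depth.
- ctrl.sign_off(): hands the job in; it is judged then, once.
Trained networks look in a picture, given as the dict that the camera call returned (one of the last four; its "shot" number tells which), for a name from the list of things; names that differ only in an ending like _2 or _b are one class to them, and where a whole thing is asked for, a point or a joint stands for the part that bears it (a point fixed in the world has none). Each returns a list of dicts, best first, with "p" (0 to 1); they miss things now and then, are a little off and sometimes report something else, mostly with a low value. They report only what shows in the picture. A call takes as long as a camera call. They do not tell look-alikes from the thing itself.
- ctrl.look_for(picture, target): "position" ([x, y, z] in m, in the coordinates of the camera as it stood for that picture, good to about 4 mm: the middle of the surface that is visible of it).
The state is a dict: "time": time; "qpos": joint angles; "dq": joint speeds; "joint_efforts": joint torques, N m; "eef_pos": TCP position; "tcp_rot": TCP orientation; "contact_force": force on the tool from outside, world axes, zero at the start; "wrist_torque": the same for the moment, N m; "opening": opening from 0.0 (shut) to 1.0 (fully open); "finger_force": force on a finger pad.
Only numpy, scipy, OpenCV 4.12 (cv2) and the standard library are available. Lean on these libraries where they do the work, as an engineer would, in place of code of your own. Each camera call takes 0.05 s, during which the arm holds its last target. There are 200 camera calls.

### The job

On the shared dressing table the tall perfume carton is standing between two taped spots: tip it over with the fingertips (a push high on its side does it) so that it ends up lying flat on its broad face, wholly inside the red-taped outline and never laid in the yellow one. Push only, do not grip or lift the carton; if it would fall short, slide it along the mat with the fingers before tipping it or nudge it home afterwards. Leave everything else on the table where it is.

Things in the scene. Friction and masses are not known exactly. Their poses are not given: they have to be found in the camera images.
- carton: Purple perfume carton, gold bands: rigid box, 62 (x) x 42 (y) x 135 mm (z, up), 0.13-0.25 kg, evenly filled. Origin: centre of its foot. Its broad faces look along +y and -y, one to each outline; pushed high on one it tips over the far foot edge; pushed low it slides. Starts upright across the joint of the outlines, up to 20 mm off along y, turned up to 0.12 rad.
- carton_mid (a point): Centre of the carton's solid, 67.5 mm above its foot along its z.
- carton_foot_a (a point): Point on the carton's middle plane at its foot (z = 0) and its -x edge (x = -31 mm). When it lies on a broad face the four such points are the corners of its outline seen from above.
- carton_foot_b (a point): Point on the carton's middle plane at its foot (z = 0) and its +x edge (x = +31 mm). When it lies on a broad face the four such points are the corners of its outline seen from above.
- carton_head_a (a point): Point on the carton's middle plane at its top (z = 135 mm) and its -x edge (x = -31 mm). When it lies on a broad face the four such points are the corners of its outline seen from above.
- carton_head_b (a point): Point on the carton's middle plane at its top (z = 135 mm) and its +x edge (x = +31 mm). When it lies on a broad face the four such points are the corners of its outline seen from above.
- mat: Thin stiff dark grey mat fixed on the dressing table, 170 mm (its x) x 440 mm (its y) x 2 mm; its upper face is 2 mm above the table. Origin under its centre. The two taped outlines lie on it end to end along its y; which of them lies at +y varies.
- red_outline: Flat rectangle of red tape on the mat, long sides along the mat's y. Free space inside 120 mm (its x) x 190 mm (its y), tape 7 mm wide around it. Origin at its centre on the mat's upper face, axes parallel to the mat's. The two outlines' centres are 206 mm apart: the inner edges of their neighbouring short sides lie 8 mm either side of the mat's middle.
- yellow_outline: Flat rectangle of yellow tape on the mat, long sides along the mat's y. Free space inside 120 mm (its x) x 190 mm (its y), tape 7 mm wide around it. Origin at its centre on the mat's upper face, axes parallel to the mat's. The two outlines' centres are 206 mm apart: the inner edges of their neighbouring short sides lie 8 mm either side of the mat's middle.
- nail_clipper: Bystander: steel nail clipper, 58 x 13 x 10 mm, lying; origin under its middle.
- trinket_pot: Bystander: turquoise ceramic trinket pot with its lid on, 74 mm across, 77 mm high, standing; origin under its centre.
- hairbrush: Bystander: wooden hairbrush with a round head 72 mm across, 28 mm high, lying bristles down; origin under the head's centre, handle runs 160 mm along its -y.
- red_mirror: Bystander: folded red plastic hand mirror, round, 92 mm across, 14 mm high, lying; origin under its centre.
- nail_polish: Bystander: small crimson nail polish bottle with a black cap, 28 mm across, 66 mm high, standing; origin under its centre.
- cream_jar: Bystander: cream-coloured jar with a pink lid, 57 mm across, 42 mm high, standing; origin under its centre.
Things that resemble listed ones, but are neither listed nor needed, are in the scene too. There is more than one size of the carton; the job needs the largest.

How it is judged:
On the way:
1. the carton has been tipped over onto the red side (angle between carton's own z axis and vertical above 1.4 rad and y of carton_mid in the frame of red_outline between -0.1 and 0.1 m), for 0.1 s.
At the end, for the whole second after the job is handed in: The carton lies flat and still on a broad face (its long axis within about 4 degrees of level), and all four corners of it are inside the red outline, at most 4 mm over the inner edge of the tape (angle between carton's own z axis and vertical between 1.5 and 1.64 rad and height (world z) of carton_mid below 0.027 m and x of carton_foot_a in the frame of red_outline between -0.064 and 0.064 m and y of carton_foot_a in the frame of red_outline between -0.099 and 0.099 m and x of carton_foot_b in the frame of red_outline between -0.064 and 0.064 m and y of carton_foot_b in the frame of red_outline between -0.099 and 0.099 m and x of carton_head_a in the frame of red_outline between -0.064 and 0.064 m and y of carton_head_a in the frame of red_outline between -0.099 and 0.099 m and x of carton_head_b in the frame of red_outline between -0.064 and 0.064 m and y of carton_head_b in the frame of red_outline between -0.099 and 0.099 m and linear speed of carton below 0.02 m/s); the robot touches nothing.
It fails at once if the carton is gripped or pressed hard (fingers on it with over 25 N) (contact force between the fingers and carton above 25 N).
It fails at once if the carton is lifted off the mat (height (world z) of carton_mid above 0.085 m or height (world z) of carton above 0.045 m).
It fails at once if the carton is laid down in the yellow outline (angle between carton's own z axis and vertical above 1.4 rad and y of carton_mid in the frame of yellow_outline between -0.1 and 0.1 m).
It fails at once if another thing on the table is shifted by more than 15 mm or tipped over (distance of any of nail_clipper, trinket_pot, hairbrush, red_mirror, nail_polish, cream_jar from where it was at the start of the episode above 0.015 m or angle between any of nail_clipper, trinket_pot, hairbrush, red_mirror, nail_polish, cream_jar's own z axis and vertical above 0.5 rad).
It also fails if it takes over 38 s, if anything falls off the work surface, if the arm or the gripper's body presses on something with over 40 N, if the wrist force passes 120 N, or if a joint passes its speed limit or range.

## Working session

There is one attempt and no reset: what is moved stays moved. The work goes in short steps, Python scripts to look and compute and a tool call to move; the robot and the scene stay as the last step left them, time stands still between calls to the robot, and variables do not carry over. Pictures are saved under pics/ and viewed, at most 10 in all, crops included, and the job is handed in when it is done.

Besides the shell and the picture viewer there is one more tool, called after "Emit:" in YAML: its name, and indented under it one key for each argument. send_rows: Moves the arm, as the interface text tells. Its arguments: {"type":"object","properties":{"rows":{"type":"string"},"grip_force":{"type":"number"}},"required":["rows"]}

```bash
mkdir -p pics
cat > h.py <<'E'
import numpy as np, cv2
from plant import ctrl
def cam(n,save=None):
    p=ctrl.read_camera(n)
    if save: cv2.imwrite('pics/'+save,cv2.cvtColor(p['color'],cv2.COLOR_RGB2BGR))
    return p
def K(p): return np.array([[p['fx'],0,p['cx']],[0,p['fy'],p['cy']],[0,0,1.]])
def world(p,c):
    E=np.array(p['extrinsics']); return np.linalg.inv(E)[:3]@np.append(c,1)
def proj(p,X):
    E=np.array(p['extrinsics']); r,_=cv2.Rodrigues(E[:3,:3])
    return cv2.projectPoints(np.array(X,float).reshape(-1,1,3),r,E[:3,3],K(p),np.array(p['D'],float))[0].reshape(-1,2)
def onplane(p,uv,z):
    E=np.array(p['extrinsics']); n=cv2.undistortPoints(np.array(uv,float).reshape(-1,1,2),K(p),np.array(p['D'],float)).reshape(-1,2)
    d=np.c_[n,np.ones(len(n))]@E[:3,:3]; o=-E[:3,:3].T@E[:3,3]
    return o+d*((z-o[2])/d[:,2])[:,None]
E
python3 - <<'E'
from h import *
s=ctrl.get_state();print(s['time'],s['eef_pos'],s['tcp_rot'],ctrl.nose_length)
for c in ['scene','top']:
    p=cam(c,c+'0.png')
    E=np.array(p['extrinsics']);print(c,'cam at',(-E[:3,:3].T@E[:3,3]).round(3))
    for t in ['carton','mat','red_outline','yellow_outline','nail_clipper','trinket_pot','hairbrush','red_mirror','nail_polish','cream_jar']:
        for r in ctrl.look_for(p,t)[:3]:
            w=world(p,r['position']);print(t,round(r['p'],2),w.round(3),proj(p,w).round()[0])
E
```

```text
0.0 [0.23859359 0.63078415 0.25195208] [ 1.79911676e-01  9.83682062e-01 -1.11305690e-03 -3.87598652e-04] 0.022
scene cam at [0.917 0.517 0.678]
carton 0.97 [0.772 0.007 0.075] [225. 247.]
carton 0.73 [0.536 0.068 0.094] [333. 208.]
carton 0.71 [0.352 0.135 0.068] [411. 198.]
mat 0.59 [ 0.548  0.144 -0.002] [349. 259.]
red_outline 0.87 [0.57  0.199 0.004] [359. 279.]
yellow_outline 0.71 [ 0.558 -0.04   0.002] [298. 214.]
trinket_pot 0.97 [0.691 0.167 0.061] [303. 283.]
hairbrush 0.82 [ 0.646 -0.073  0.025] [260. 215.]
red_mirror 0.63 [ 0.41  -0.215  0.012] [305. 156.]
nail_polish 0.83 [0.642 0.064 0.033] [294. 247.]
cream_jar 0.38 [0.537 0.07  0.093] [333. 209.]
top cam at [0.41  0.033 1.373]
carton 0.66 [0.521 0.054 0.136] [311. 216.]
carton 0.59 [0.34  0.126 0.098] [284. 291.]
carton 0.57 [ 0.758 -0.01   0.1  ] [334. 124.]
mat 0.92 [ 0.525  0.074 -0.001] [305. 219.]
red_outline 0.85 [0.561 0.191 0.006] [261. 206.]
yellow_outline 0.57 [ 0.491 -0.058  0.002] [354. 230.]
nail_clipper 0.66 [0.431 0.194 0.008] [260. 255.]
trinket_pot 0.77 [0.682 0.153 0.058] [272. 158.]
trinket_pot 0.26 [0.431 0.194 0.008] [260. 255.]
hairbrush 0.82 [ 0.641 -0.089  0.028] [364. 173.]
red_mirror 0.97 [ 0.405 -0.221  0.016] [417. 260.]
nail_polish 0.74 [0.681 0.151 0.06 ] [273. 158.]
nail_polish 0.39 [0.631 0.058 0.033] [309. 178.]
cream_jar 0.92 [0.519 0.354 0.042] [197. 223.]
cream_jar 0.27 [0.678 0.152 0.057] [273. 160.]
```

View pics/scene0.png

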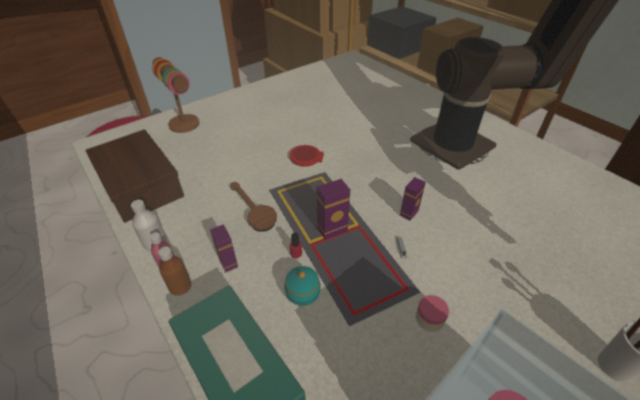

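```bash
python3 -c "
import cv2
a=cv2.imread('pics/top0.png')[90:310,170:450];cv2.imwrite('pics/top0c.png',cv2.resize(a,None,fx=2.7,fy=2.7,interpolation=cv2.INTER_CUBIC))"
```

```text
(no output)
```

View pics/top0c.png

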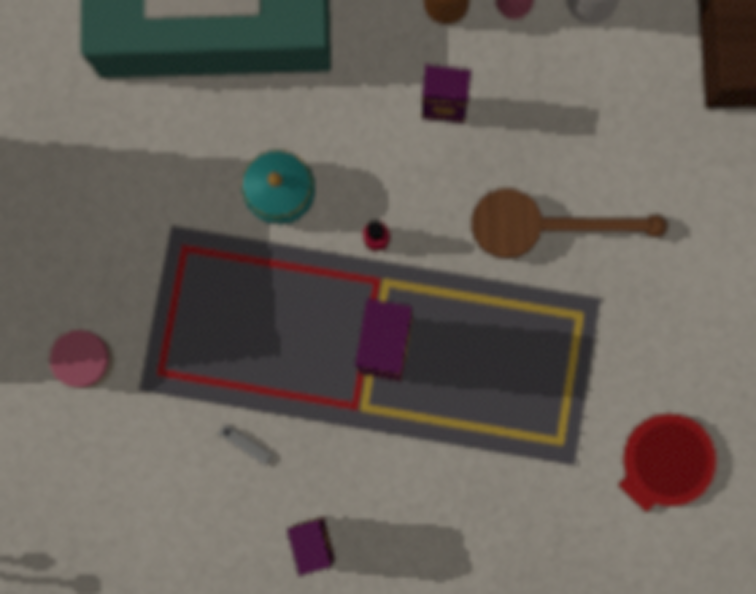

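Three purple cartons, in scene pixels: (333,208) on the mat, and (225,247) and (411,198) off it. The one on the mat straddling the joint is the largest, and in the enlarged top crop (384,340) it has the biggest top face, so that is the target. Red lies at the +y end of the mat (towards the cream jar). Next I fit the poses.

```bash
cat > fit.py <<'E'
from h import *
from scipy.optimize import minimize
from scipy.spatial.transform import Rotation as R
def masks(p):
    h=cv2.cvtColor(p['color'],cv2.COLOR_RGB2HSV); H,S,V=cv2.split(h)
    pur=(H>135)&(H<168)&(S>90)&(V>25)
    red=((H<8)|(H>172))&(S>110); yel=(H>17)&(H<32)&(S>95)
    return pur,red,yel
def comp(m,uv,r=12,close=7):
    m=cv2.morphologyEx(m.astype(np.uint8),cv2.MORPH_CLOSE,np.ones((close,close)))
    n,l=cv2.connectedComponents(m)
    u,v=map(int,uv); w=l[v-r:v+r,u-r:u+r]; w=w[w>0]
    return l==np.bincount(w).argmax()
def box(x,y,yaw,lie=None):
    P=np.array([[a,b,c] for a in(-.031,.031) for b in(-.021,.021) for c in(0,.135)])
    if lie: P=P@R.from_euler('x',-lie).as_matrix().T*1; 
    return P
def sil(p,P):
    m=np.zeros((1600,2560),np.uint8); q=(proj(p,P)+.5)*4
    cv2.fillConvexPoly(m,cv2.convexHull(q.astype(np.float32)).round().astype(np.int32),1)
    return cv2.resize(m.astype(np.float32),(640,400),interpolation=cv2.INTER_AREA)
def upright(x):
    P=box(0,0,0); c,s=np.cos(x[2]),np.sin(x[2])
    return np.c_[x[0]+c*P[:,0]-s*P[:,1],x[1]+s*P[:,0]+c*P[:,1],P[:,2]+.002]
def lying(x): # x: centre xy, yaw of carton x axis; z axis level to its +y side
    c,s=np.cos(x[2]),np.sin(x[2]); P=box(0,0,0); a=P[:,0]; b=P[:,2]-.0675
    return np.c_[x[0]+c*a-s*b,x[1]+s*a+c*b,P[:,1]+.023]
def fit(views,x0,model):
    f=lambda x:sum(np.abs(sil(p,model(x))-m).sum()/m.sum() for p,m in views)
    r=minimize(f,x0,method='Nelder-Mead',options=dict(initial_simplex=[x0,np.add(x0,[.01,0,0]),np.add(x0,[0,.01,0]),np.add(x0,[0,0,.1])],xatol=1e-4,fatol=1e-5))
    return r.x,r.fun
E
python3 - <<'E'
from fit import *
v=[]
for c,uv in [('top',(311,216)),('scene',(333,208))]:
    p=cam(c); pur,red,yel=masks(p); m=comp(pur,uv); v.append((p,m.astype(np.float32)))
    print(c,m.sum())
    pts={}
    for n,k in (('red',red),('yel',yel)):
        px=np.argwhere(k)[:,::-1]; w=onplane(p,px,.002); 
        w=w[(abs(w[:,0]-.53)<.15)&(w[:,1]>-.16)&(w[:,1]<.31),:2]
        if n=='red' and c=='scene': pass
        k2=np.zeros((500,500),np.uint8); ij=((w-[.3,-.2])*1000).astype(int); k2[np.clip(ij[:,0],0,499),np.clip(ij[:,1],0,499)]=1
        k2=cv2.morphologyEx(k2,cv2.MORPH_CLOSE,np.ones((9,9))); nn,l,st,_=cv2.connectedComponentsWithStats(k2)
        b=1+st[1:,4].argmax(); g=np.argwhere(l==b)/1000+[.3,-.2]
        r=cv2.minAreaRect(g.astype(np.float32)); print(n,np.round(r[0],4),np.round(r[1],3),round(r[2],2))
x0=[.521,.05,-.17+.0]
for w in (v[:1],v[1:],v): print(fit(w,x0,upright))
E
```

```text
top 469
red [0.5487 0.1643] [0.214 0.136] 78.69
yel [ 0.5089 -0.0342] [0.206 0.137] 78.69
scene 1165
red [0.5487 0.1681] [0.205 0.136] 78.79
yel [ 0.5081 -0.0347] [0.206 0.136] 78.41
(array([ 0.52576275,  0.05300066, -0.14069509]), np.float64(0.11513859033584595))
(array([ 0.52186598,  0.05339381, -0.65349061]), np.float64(0.3621244728565216))
(array([ 0.52566468,  0.05272636, -0.16236069]), np.float64(0.6105179786682129))
```

The rows are not in the units I measure in: shifts go in shares of 750 mm and turns go in shares of 2 rad. I convert before sending: -500 mm is -0.6667, -480 mm is -0.64, 80 degrees is 0.6981.

Emit:
send_rows:
  rows: "0 0 0.6981 -0.64 -0.6667 0.0667 -0.3;0 0 0.6981 -0.64 -0.6667 0.0667 -0.3;0 0 0.6981 -0.64 -0.6667 0.0667 -0.3;0 0 0.6981 -0.64 -0.6667 0.0667 -0.3;0 0 0.6981 -0.64 -0.6667 0.0667 -0.3;0 0 0.6981 -0.64 -0.6667 0.0667 -0.3;0 0 0.6981 -0.64 -0.6667 0.0667 -0.3;0 0 0.6981 -0.64 -0.6667 0.0667 -0.3"
  grip_force: 20

```text
time: 2.2
eef_pos: [0.4351, 0.1707, 0.2178]
tcp_rot: [0.771, 0.637, 0.001, 0.0]
contact_force: [0.6, -0.2, -1.1]
opening: 0.346
finger_force: 0.0
```

```bash
cat >> h.py <<'E'
from scipy.spatial.transform import Rotation as Rot
def delta(tgt,yang=-11.25):
    s=ctrl.get_state(); r=Rot.from_quat(s['tcp_rot']); M=r.as_matrix()
    a=np.radians(yang); y=np.array([np.cos(a),np.sin(a),0]); z=np.array([0,0,-1.]); T=np.c_[np.cross(y,z),y,z]
    print('t',round(s['time'],2),'pos',s['eef_pos'].round(4),'op',s['opening'],'F',np.round(s['contact_force'],2))
    print('turn',Rot.from_matrix(M.T@T).as_rotvec(degrees=True).round(2),'shift mm',(M.T@(np.array(tgt)-s['eef_pos'])*1000).round(1),'toolx',M[:,0].round(3),'tooly',M[:,1].round(3))
E
python3 -c "
from h import *
delta([.5136,-.0078,.2])"
```

```text
t 2.2 pos [0.4351 0.1707 0.2178] op 0.34629965454464307 F [ 0.57 -0.21 -1.06]
turn [ 0.09 -0.04  0.34] shift mm [-160.5  110.8   17.8] toolx [0.189 0.982 0.001] tooly [ 0.982 -0.189  0.001]
```

Converted, -160 mm is -0.2133, 111 mm is 0.148, 0.3 degrees is 0.0026.

Emit:
send_rows:
  rows: "0 0 0.0026 -0.2133 0.148 0.02 -0.3;0 0 0.0026 -0.2133 0.148 0.02 -0.3;0 0 0.0026 -0.2133 0.148 0.02 -0.3;0 0 0.0026 -0.2133 0.148 0.02 -0.3;0 0 0.0026 -0.2133 0.148 0.0667 -0.3;0 0 0.0026 -0.2133 0.148 0.1107 -0.3;0 0 0.0026 -0.2133 0.148 0.1107 -0.3"

```text
time: 3.08
eef_pos: [0.5113, -0.0039, 0.1317]
tcp_rot: [0.771, 0.636, -0.002, -0.003]
contact_force: [0.1, 0.3, 1.0]
opening: 0.345
finger_force: 0.0
```

```bash
python3 -c "
from h import *
delta([.5257,.053,.135])
a=cam('top');b=cam('scene')
c=lambda p,u,v:cv2.resize(p['color'][v-75:v+75,u-100:u+100,::-1],(600,450),interpolation=cv2.INTER_CUBIC)
cv2.imwrite('pics/a.png',cv2.resize(np.hstack([c(a,311,216),c(b,333,208)]),(800,300)))"
```

```text
t 3.08 pos [ 0.5113 -0.0039  0.1317] op 0.34505606197115474 F [0.15 0.34 1.05]
turn [-0.4  -0.02  0.27] shift mm [58.6  3.2 -3.3] toolx [0.19  0.982 0.   ] tooly [ 0.982 -0.19  -0.007]
```

View pics/a.png

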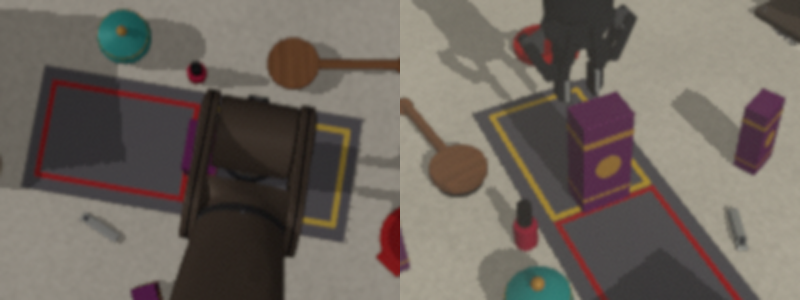

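The crop shows the fingers behind the yellow-side face of the big carton, about (590,95) in the crop. It is clearly larger than the look-alike at (760,135). Now I push.

Converted, 56 mm is 0.0747, 50 mm is 0.0667.

Emit:
send_rows:
  rows: "0 0 0 0.0187 0.004 0 -0.3;0 0 0 0.0293 0.004 0 -0.3;0 0 0 0.036 0.004 0 -0.3;0 0 0 0.0427 0.004 0 -0.3;0 0 0 0.0507 0.004 0 -0.3;0 0 0 0.0587 0.004 0 -0.3;0 0 0 0.0667 0.004 0 -0.3;0 0 0 0.0747 0.004 0 -0.3"

```text
time: 4.18
eef_pos: [0.5275, 0.0495, 0.1342]
tcp_rot: [0.772, 0.636, -0.0, -0.0]
contact_force: [-0.7, -0.6, 0.4]
opening: 0.352
finger_force: 0.0
```

Converted, 20 mm is 0.0267, 16 mm is 0.0213.

Emit:
send_rows:
  rows: "0 0 0 0.008 0 0 -0.3;0 0 0 0.016 0 0 -0.3;0 0 0 0.0213 0 0 -0.3;0 0 0 0.0267 0 0 -0.3;0 0 0 0.0267 0 0 -0.3;0 0 0 0.0267 0 0 -0.3"

```text
time: 4.92
eef_pos: [0.5313, 0.0687, 0.1344]
tcp_rot: [0.772, 0.636, -0.0, 0.0]
contact_force: [-0.1, 0.0, 0.3]
opening: 0.35
finger_force: 0.0
```

```bash
python3 -c "
from h import *
delta([.5257,.053,.135])
a=cam('top');b=cam('scene')
c=lambda p,u,v:cv2.resize(p['color'][v-75:v+75,u-100:u+100,::-1],(600,450),interpolation=cv2.INTER_CUBIC)
cv2.imwrite('pics/b.png',cv2.resize(np.hstack([c(a,300,216),c(b,345,230)]),(800,300)))"
```

```text
t 4.92 pos [0.5313 0.0687 0.1344] op 0.35022382675738933 F [-0.08  0.04  0.31]
turn [0.   0.01 0.22] shift mm [-16.5  -2.5  -0.6] toolx [ 0.191  0.982 -0.   ] tooly [ 0.982 -0.191  0.   ]
```

View pics/b.png

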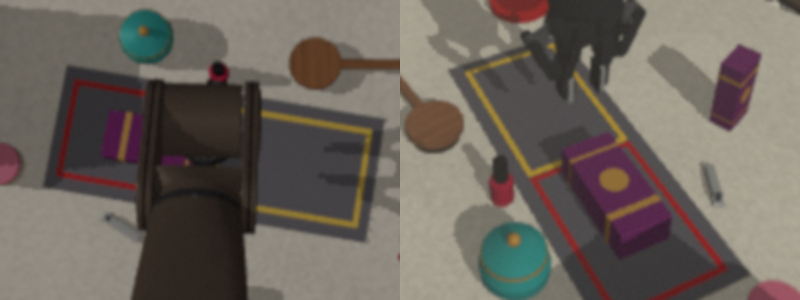

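The carton lies on the red side with its foot about at the tape (scene crop, around (590,160)). I'll back off so the top camera can see it, then measure and nudge.

Converted, -170 mm is -0.2267, -150 mm is -0.2.

Emit:
send_rows:
  rows: "0 0 0 -0.0667 0 -0.0267 -0.3;0 0 0 -0.1333 0 -0.0267 -0.3;0 0 0 -0.2 0 -0.0267 -0.3;0 0 0 -0.2267 0 -0.0267 -0.3;0 0 0 -0.2267 0 -0.0267 -0.3"

```text
time: 5.65
eef_pos: [0.4986, -0.0994, 0.1544]
tcp_rot: [0.773, 0.635, 0.0, 0.0]
contact_force: [-0.3, 0.4, -0.7]
opening: 0.35
finger_force: 0.0
```

```bash
cat > m.py <<'E'
from fit import *
import sys
v=[]
for c in ('top','scene'):
    p=cam(c,sys.argv[1]+c+'.png'); pur,_,_=masks(p); uv=proj(p,[[.541,.14,.03]])[0]
    m=comp(pur,uv,close=9); 
    cs,_=cv2.findContours(m.astype(np.uint8),cv2.RETR_EXTERNAL,cv2.CHAIN_APPROX_NONE)
    k=np.zeros((400,640),np.uint8); cv2.fillConvexPoly(k,cv2.convexHull(np.vstack(cs)),1)
    v.append((p,k.astype(np.float32)))
C=np.array([.5487,.168]); ex=np.array([.981,-.195]); ey=np.array([.195,.981])
for n,w in (('top',v[:1]),('scene',v[1:]),('both',v)):
    x,f=fit(w,[.541,.14,-.18],lying)
    P=lying(x).reshape(2,2,2,3).mean(1).reshape(-1,3)[:,:2]-C  # middle-plane corners
    print(n,x.round(4),round(f,3),'corners red frame mm',(np.c_[P@ex,P@ey]*1000).round(1).tolist())
foot=np.r_[C-.0675*ey,.035]; delta(foot)
E
python3 m.py c1
```

```text
top [ 0.5443  0.1442 -0.198 ] 0.035 corners red frame mm [[-30.8, -91.7], [-30.6, 43.4], [31.2, -91.8], [31.4, 43.3]]
scene [ 0.5404  0.1422 -0.2483] 0.088 corners red frame mm [[-37.6, -92.7], [-30.6, 42.1], [24.3, -96.0], [31.3, 38.9]]
both [ 0.5434  0.1428 -0.1949] 0.148 corners red frame mm [[-31.2, -93.3], [-31.4, 41.7], [30.8, -93.2], [30.6, 41.8]]
t 5.75 pos [ 0.4988 -0.0978  0.1543] op 0.3510079011700164 F [-0.16  0.79  0.56]
turn [-0.01 -0.02  0.2 ] shift mm [202.9  -2.2 119.4] toolx [0.192 0.981 0.   ] tooly [ 0.981 -0.192 -0.   ]
```

Converted, 162 mm is 0.216, 158 mm is 0.2107.

Emit:
send_rows:
  rows: "0 0 0 0 -0.0027 0.0667 -0.3;0 0 0 0.0267 -0.0027 0.12 -0.3;0 0 0 0.08 -0.0027 0.156 -0.3;0 0 0 0.1467 -0.0027 0.156 -0.3;0 0 0 0.1933 -0.0027 0.156 -0.3;0 0 0 0.2027 -0.0027 0.156 -0.3;0 0 0 0.2107 -0.0027 0.156 -0.3;0 0 0 0.216 -0.0027 0.156 -0.3"

```text
time: 6.75
eef_pos: [0.5278, 0.061, 0.0374]
tcp_rot: [0.772, 0.636, -0.0, 0.0]
contact_force: [0.0, -0.0, 0.5]
opening: 0.349
finger_force: 0.0
```

Converted, 26 mm is 0.0347, 24 mm is 0.032.

Emit:
send_rows:
  rows: "0 0 0 0.0053 0 0 -0.3;0 0 0 0.0107 0 0 -0.3;0 0 0 0.016 0 0 -0.3;0 0 0 0.0213 0 0 -0.3;0 0 0 0.0267 0 0 -0.3;0 0 0 0.032 0 0 -0.3;0 0 0 0.0347 0 0 -0.3;0 0 0 0.0347 0 0 -0.3"

```text
time: 7.75
eef_pos: [0.5327, 0.0872, 0.0372]
tcp_rot: [0.772, 0.636, 0.0, -0.0]
contact_force: [0.4, -0.4, 0.7]
opening: 0.349
finger_force: 0.0
```

Converted, -190 mm is -0.2533, -160 mm is -0.2133.

Emit:
send_rows:
  rows: "0 0 0 -0.02 0 0 -0.3;0 0 0 -0.08 0 -0.0533 -0.3;0 0 0 -0.1467 0 -0.12 -0.3;0 0 0 -0.2133 0 -0.16 -0.3;0 0 0 -0.2533 0 -0.16 -0.3;0 0 0 -0.2533 0 -0.16 -0.3"

```text
time: 8.5
eef_pos: [0.496, -0.1022, 0.1581]
tcp_rot: [0.773, 0.634, 0.0, 0.001]
contact_force: [-0.3, -0.4, 0.1]
opening: 0.349
finger_force: 0.0
```

```bash
python3 m.py c2; python3 -c "
import cv2,numpy as np
c=lambda n,u,v:cv2.resize(cv2.imread('pics/c2%s.png'%n)[v-75:v+75,u-100:u+100],(400,300),interpolation=cv2.INTER_CUBIC)
cv2.imwrite('pics/d.png',np.hstack([c('top',290,206),c('scene',345,240)]))"
```

```text
top [ 0.5478  0.165  -0.1944] 0.034 corners red frame mm [[-31.2, -70.7], [-31.4, 64.3], [30.8, -70.6], [30.6, 64.4]]
scene [ 0.5458  0.1639 -0.224 ] 0.072 corners red frame mm [[-34.9, -71.3], [-31.1, 63.7], [27.1, -73.0], [30.9, 62.0]]
both [ 0.5472  0.1647 -0.1965] 0.116 corners red frame mm [[-31.9, -71.0], [-31.8, 64.0], [30.1, -71.1], [30.2, 64.0]]
t 8.6 pos [ 0.4958 -0.0998  0.1568] op 0.35138842019872313 F [ 0.01  0.61 -1.07]
turn [-0.07 -0.04  0.14] shift mm [205.4   0.3 121.9] toolx [0.193 0.981 0.001] tooly [ 0.981 -0.193 -0.001]
```

View pics/d.png

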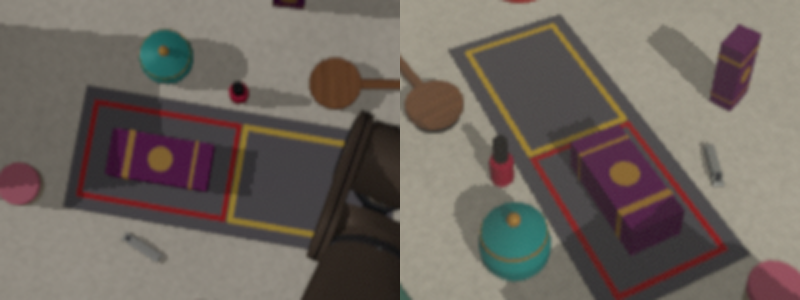

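The carton lies centred and square in the red outline (top crop, around (160,160)). The bystanders haven't moved and the arm is clear.

```bash
python3 -c "
from plant import ctrl
print(ctrl.sign_off())"
```

```text
the job is handed in; nothing more can be done
None
```

The large carton was tipped onto its broad face and nudged to the middle of the red outline, with every corner at least 24 mm inside the tape by the camera fit; the job is handed in, but the sign-off gave no verdict.

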